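# Push the air lance home in its push-fit port

### The job

Take the straight aluminium air lance out of its inclined holder and push its plain end straight down into the push-fit fitting that is clamped on the bench rail, past the stiff seal until it bottoms, then let go so that it stands upright in the fitting. Leave the two castings and the wrench where they are.

Things in the scene. Friction and masses are not known exactly. Their poses are not given: they have to be found in the camera images.
- pipe: The air lance: rigid aluminium pipe, 22 mm diameter, 190 mm long, 0.08-0.17 kg. Origin: centre of the plain end's face (chamfered 2.5 mm, 17 mm across the face); z along the pipe to the dark steel nozzle: plain pipe to z = 160 mm, collar of 25 mm diameter to 172 mm, tapering to 12 mm at 190 mm. It starts plain end down in the holder. It slips in a light grip when pushed: grip it hard (40 N or more).
- holder: Fixed holder: steel foot 110 x 70 x 10 mm with a grey sleeve, 35 mm outside, 25 mm inside diameter, leaning 25 degrees. Origin: underside of the foot, on the bench. The bore's closed bottom is 30 mm above the origin; the bore runs 60 mm up along its axis, leaning towards -x (to the robot); the pipe stands in it to the bottom, 130 mm of it free. y is level, across the lean.
- rail: Fixed aluminium profile rail, 60 (x) x 200 (y) x 45 mm high, on steel feet 90 mm along x. Origin: centre of its underside on the bench, z up. One round push-fit fitting, 56 mm across its flat black top, 65 mm high, stands fixed on its centre line (x = 0), clamped anywhere within 16 mm of the rail's middle along y: where is not reported and must be felt or seen.
- port (a point): Point above the rail's middle at the height of the fitting's flat top (110 mm above the bench), axes as the rail's. The fitting's vertical bore has its axis within 16 mm of this point, along y only. It opens with a lead-in cone, 27.4 mm across at the top, 23.4 mm at 3 mm down, then a 23.4 mm bore. A pipe end set down beside it rests on the flat top.
- casting_a: Bystander: loose aluminium casting, two 110 mm discs on a ribbed neck, 110 mm high, 0.6 kg. Origin: centre of its underside.
- casting_b: Bystander: another casting like it. Origin: centre of its underside.
- wrench: Bystander: steel wrench, 140 mm long, lying flat on the bench along its x axis. Origin: its underside, mid-length.
- port_floor (a point): Point 42 mm below port, at the height of the bore's flat bottom (68 mm above the bench). From about 15 to 23 mm below the fitting's top, sprung rubber seal segments narrow the bore: pushing the pipe past them takes about 5 to 12 N, then it drags with a few N until it stops hard on the bottom. A pipe pushed home stays there upright when let go.
There are look-alikes about, which are no part of the job. There is more than one size of the pipe; the job needs the smallest.

How it is judged:
By the outcome, as a careful person would: the job done as asked, in the order asked, and still so for the second after the job is handed in, with the robot touching nothing.
It also fails if it takes over 58 s, if anything falls off the work surface, if the arm or the gripper's body presses on something with over 40 N, if the wrist force passes 120 N, or if a joint passes its speed limit or range.

### The arm

A 6-joint arm with a two-finger parallel gripper is mounted at the origin on the work surface. World frame = base frame: x ahead of the robot, y to its left, z up, the work surface at z = 0. Lengths are in m, angles in rad, forces in N, time in s.
With the tool pointing down it reaches from about 0.25 to 0.8 m from the base axis. Payload 8.5 kg.
Tool frame: the origin (TCP) lies between the finger pads; the fingertips stand ctrl.finger_overhang ahead of it and the grasp point (between the pads) is the TCP (ctrl.finger_overhang is the distance from the TCP to the fingertips, in m); z points along the fingers, y is the line along which they close (so a half turn about z gives the same grasp; the last joint's range is limited). The gripper opens to 85 mm and grips with 20 to 120 N. Pads are 22 mm wide; open, the fingers measure 114 mm over their backs; the gripper's body (76 mm by 85 mm) begins 54 mm behind the grasp point. The pads swing forward as they close: fully open they stand 13 mm farther back than shut.
Start: joints at [1.151, 0.238, -0.013, 1.319, 0, 1.571], TCP at [0.214, 0.479, 0.226] pointing down, gripper open.
Joint ranges: [-2.66, 2.66], [-1.03, 1.9], [-1.14, 1.46], [-1.82, 2.27], [-1.45, 1.34], [-3.14, 3.14]. Speed limits (rad/s): [2.22, 2.22, 2.79, 3.14, 3.14, 3.14].

### API

Orientations are given as a unit quaternion [x, y, z, w].
In Python, from plant import ctrl gives the robot as it stands.
- The arm moves only by the tool apply_moves, never from a script. Its argument "steps" is a list of rows, each a list of 2 entries, a list of its own where there are three numbers: the shift along the world's x, y, z in units of 200 mm (1.0 is 200 mm), then the turn about the world's z in units of 180 degrees (1.0 is 180 degrees). A call has 1 to 5 rows; each row is the pose to reach, as a shift and turn from the pose commanded when the call began, turning the shorter way round; what a row does not reach only later rows make up. A row lasts 1/10 s, in which the tool goes at most 50 mm and 8.59 degrees, less where a joint would pass 70% of its speed; a pose out of reach is approached as far as the arm can. A call with a number of a shift or a turn outside -1 to 1 is refused whole. A call with a gripper value outside its range is refused whole. "claw" is the finger opening in mm, from 0 to 85.4, set as the call begins (left out, the last holds). The fingers move at their own pace and stop on an object; the grip force is fixed at half the most. Time passes only in rows, so rows that repeat a pose let the fingers close. It gives the time, the measured TCP pose, the force, the opening and the grip force at its end, in the units of the state.
- ctrl.sense(): the state, without advancing time (a new reading comes with each control period).
- ctrl.get_image(name): name is "scene" or "top" or "wrist"; returns a dict with "frame" (400x640x3 uint8, red, green, blue), "depth" (400x640 float32, m along the optical axis (not along the pixel's ray), 0 where there is no reading), "camera_matrix" (3x3 intrinsics, pixels), "pose" (4x4, takes a point from camera to world coordinates). Camera axes: x right, y up, looking along -z (the intrinsics and any distortion apply to the point x, -y, -z); pixel columns grow to the right and rows downward; lengths in m; the calibration is good to about 2 mm. A picture is of the moment at which its call begins.
- ctrl.job_done(): hands the job in; it is judged then, once.
Trained networks look in the newest picture that a camera, given by its name, has taken for a name from the list of things; names that differ only in an ending like _2 or _b are one class to them, and where a whole thing is asked for, a point or a joint stands for the part that bears it (a point fixed in the world has none). Each returns a list of dicts, best first, with "p" (0 to 1); they miss things now and then, are a little off and sometimes report something else, mostly with a low value. They report only what shows in the picture. A call takes as long as a camera call. They do not tell look-alikes from the thing itself.
- ctrl.trace(camera, thing): "pixels" (400x640 bool, what is visible of it).
- ctrl.pinpoint(camera, thing): "point" ([x, y, z] in m, in world coordinates, good to about 4 mm: a listed point, or the origin of a listed thing).
The state is a dict: "clock": time; "joints": joint angles; "dq": joint speeds; "effort": joint torques, N m; "tcp_pos": TCP position; "tool_rot": TCP orientation; "force": force on the tool from outside, world axes, zero at the start; "torque": the same for the moment, N m; "width": finger opening in m; "finger_force": force on a finger pad.
Only numpy, scipy, OpenCV 4.12 (cv2) and the standard library are available. Lean on these libraries where they do the work, as an engineer would, in place of code of your own. Each camera call takes 0.05 s, during which the arm holds its last target. There are 200 camera calls.

## Working session

There is one attempt and no reset: what is moved stays moved. The work goes in short steps, Python scripts to look and compute and a tool call to move; the robot and the scene stay as the last step left them, time stands still between calls to the robot, and variables do not carry over. Pictures are saved under pics/ and viewed, at most 10 in all, crops included, and the job is handed in when it is done.

Besides the shell and the picture viewer there is one more tool, called after "Emit:" as name(argument=value, ...) on one line, values as JSON. apply_moves: Moves the arm, as the interface text tells. Shifts and turns lie within -1 to 1; 1 stands for 200 mm of shift or 180 degrees of turn. Its arguments: {"type":"object","properties":{"steps":{"type":"array","items":{"type":"array"}},"claw":{"type":"number"}},"required":["steps"]}

```bash
ls; mkdir -p pics
python3 - <<'E'
from plant import ctrl
import cv2,numpy as np
print(ctrl.finger_overhang, ctrl.sense())
ims=[]
for c in("scene","top"):
    d=ctrl.get_image(c); ims.append(d["frame"]); np.savez(f"{c}.npz",**d)
    for t in("pipe","holder","rail","port","casting_a","wrench"):
        print(c,t,[(np.round(r["point"],3).tolist(),round(r["p"],2)) for r in ctrl.pinpoint(c,t)])
for c,i in zip("st",ims): cv2.imwrite(f"pics/{c}0.png",i[...,::-1])
E
```

```text
pics
0.019 {'clock': 0.0, 'joints': array([ 1.15097817e+00,  2.38788725e-01, -1.42367332e-02,  1.31920726e+00,
       -1.76573571e-05,  1.57078342e+00]), 'dq': array([ 0.00069505, -0.00177563, -0.00113581,  0.00079694,  0.0019091 ,
        0.001354  ]), 'effort': array([ 1.18391195e-03, -5.38777471e+01,  3.46440411e+01,  1.84551993e-02,
        2.91317758e-05,  4.02286230e-05]), 'tcp_pos': array([0.21382197, 0.47902722, 0.22538029]), 'tool_rot': array([ 2.08364603e-01,  9.78050958e-01, -7.04268442e-04, -1.41020479e-04]), 'force': array([-0.02573341, -0.25035084, -0.14305743]), 'torque': array([-0.00363955,  0.00167816,  0.03139663]), 'finger_force': 0.0, 'width': 0.08602763519825041}
scene pipe [([0.337, -0.123, 0.016], 0.78), ([0.64, -0.325, 0.014], 0.58)]
scene holder [([0.58, -0.14, 0.001], 0.86), ([0.533, 0.203, -0.001], 0.5)]
scene rail [([0.536, 0.202, 0.0], 0.72)]
scene port [([0.533, 0.206, 0.11], 0.75)]
scene casting_a [([0.494, -0.399, 0.0], 0.86), ([0.774, -0.041, 0.002], 0.79)]
scene wrench [([0.387, -0.048, -0.002], 0.78)]
top pipe [([0.337, -0.128, 0.014], 0.98), ([0.641, -0.328, 0.016], 0.66), ([0.574, -0.137, 0.03], 0.64), ([0.532, 0.207, 0.112], 0.45)]
top holder [([0.582, -0.139, -0.004], 0.66)]
top rail [([0.534, 0.202, 0.002], 0.8)]
top port [([0.534, 0.205, 0.112], 0.94)]
top casting_a [([0.498, -0.401, 0.002], 0.77), ([0.773, -0.038, 0.001], 0.64)]
top wrench [([0.386, -0.048, -0.002], 0.87)]
```

View pics/s0.png

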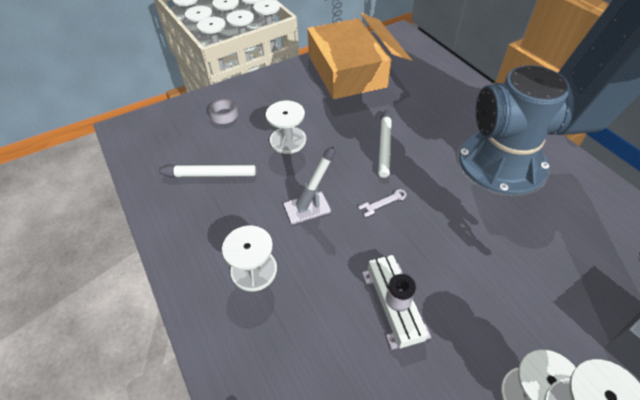

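View pics/t0.png

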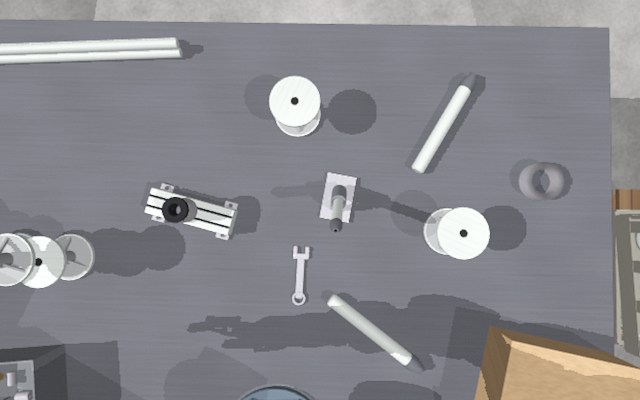

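Candidates for the pipe, by scene pixel:
- the leaning pipe in the holder (318,175)
- a lying pipe by the robot (385,147)
- a lying pipe at the far side (213,171)

There are also long tubes at the edge of the top view (90,50). By the description I choose the leaning one in the holder, and I'll check sizes and a crop. The fitting is at scene (401,290), top (175,209).

```bash
cat > h.py <<'E'
import numpy as np,cv2
from plant import ctrl
def cloud(d):
    K=d["camera_matrix"];z=d["depth"];v,u=np.indices(z.shape)
    P=np.stack([(u-K[0,2])/K[0,0]*z,-(v-K[1,2])/K[1,1]*z,-z],-1)
    W=P@d["pose"][:3,:3].T+d["pose"][:3,3]; W[z<=0]=np.nan
    return W
def axis(Q):
    c=Q.mean(0);return c,np.linalg.svd(Q-c)[2][0]
E
python3 - <<'E'
from h import *
from scipy.optimize import least_squares
Ws=[]
for c in("top","scene"):
    d=np.load(c+".npz");W=cloud(d);Ws.append(W)
    Q=W.reshape(-1,3)
    for n,(x,y) in dict(near=(.337,-.125),far=(.64,-.326)).items():
        m=(np.hypot(Q[:,0]-x,Q[:,1]-y)<.26)&(Q[:,2]>.012)&(Q[:,2]<.04)
        # connected by image
        lab=cv2.connectedComponents(m.reshape(400,640).astype(np.uint8))[1]
        s=[np.bincount(lab[lab>0])]; 
        for k in np.argsort(s[0])[::-1][:2]:
            R=Q[(lab==k).ravel()];ce,a=axis(R[:,:2]);t=(R[:,:2]-ce)@a
            print(c,n,k,len(R),ce.round(3),"len",np.ptp(t).round(3),"w",np.ptp((R[:,:2]-ce)@[-a[1],a[0]]).round(3),"ztop",np.percentile(R[:,2],98).round(3))
    m=(np.hypot(Q[:,0]-.55,Q[:,1]+.137)<.12)&(Q[:,2]>.11)&(Q[:,2]<.17)
    R=Q[m]
    # cylinder fit with known radius 11mm
    def f(p,R=R):
        a=np.array([p[2],p[3],1]);a/=np.linalg.norm(a)
        v=R-np.array([p[0],p[1],.15]);return np.linalg.norm(np.cross(v,a),axis=1)-.011
    cam=d["pose"][:3,3];ce=R.mean(0);o=(ce-cam)/np.linalg.norm(ce-cam)*.008
    s=least_squares(f,[ce[0]+o[0],ce[1]+o[1],-.4,-.1],loss="soft_l1",f_scale=.001)
    p=s.x;print(c,len(R),"axis at z=.15",p[:2].round(4),"slope",p[2:].round(3),"lean",np.degrees(np.arctan(np.hypot(*p[2:]))).round(1),"dir",np.degrees(np.arctan2(p[3],p[2])).round(1),"rms",np.std(s.fun).round(4))
    m2=(np.hypot(Q[:,0]-.55,Q[:,1]+.137)<.12);print(" max z",np.nanmax(Q[m2][:,2]).round(3))
    m=(np.hypot(Q[:,0]-.534,Q[:,1]-.205)<.08)&(abs(Q[:,2]-.11)<.006)
    print(c,"fitting circle",[np.round(q,4) for q in cv2.minEnclosingCircle(Q[m][:,:2].astype(np.float32))],m.sum())
    m=(np.hypot(Q[:,0]-.534,Q[:,1]-.205)<.15)&(abs(Q[:,2]-.045)<.005)
    print(c,"rail top",cv2.minAreaRect(Q[m][:,:2].astype(np.float32)))
    if c=="top":
        K=d["camera_matrix"];im=d["frame"][150:260,270:420]
        cv2.imwrite("pics/crop.png",cv2.resize(im,None,fx=5,fy=5,interpolation=2)[...,::-1])
E
```

```text
top near 28 1541 [ 0.258 -0.231] len 0.257 w 0.035 ztop 0.035
top near 31 89 [ 0.107 -0.036] len 0.059 w 0.019 ztop 0.016
top far 1 1464 [ 0.751 -0.389] len 0.261 w 0.035 ztop 0.035
top far 2 133 [ 0.62 -0.58] len 0.049 w 0.01 ztop 0.032
top 140 axis at z=.15 [ 0.5453 -0.1344] slope [-0.5    0.054] lean 26.7 dir 173.8 rms 0.0032
 max z 0.204
top fitting circle [array([0.5345, 0.2119]), np.float64(0.0286)] 468
top rail top ((0.5324504375457764, 0.202201247215271), (0.20029190182685852, 0.059967558830976486), 75.67143249511719)
scene near 1 675 [ 0.269 -0.216] len 0.26 w 0.034 ztop 0.036
scene near 2 196 [ 0.105 -0.039] len 0.125 w 0.026 ztop 0.035
scene far 22 957 [ 0.758 -0.383] len 0.26 w 0.035 ztop 0.036
scene far 3 196 [ 0.498 -0.392] len 0.094 w 0.094 ztop 0.036
scene 196 axis at z=.15 [ 0.5266 -0.1322] slope [-0.475  0.087] lean 25.8 dir 169.6 rms 0.0011
 max z 0.204
scene fitting circle [array([0.5378, 0.2126]), np.float64(0.0289)] 475
scene rail top ((0.5352802872657776, 0.20303338766098022), (0.20164649188518524, 0.06117779016494751), 75.7184066772461)
```

View pics/crop.png

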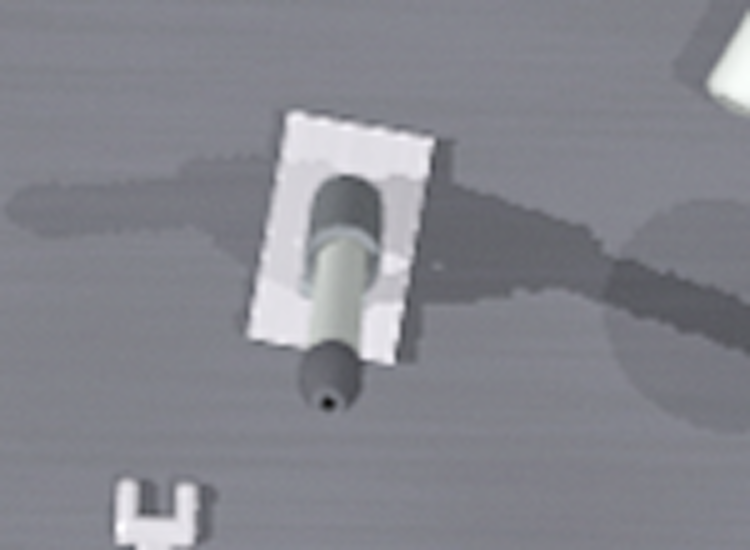

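The crop shows the thin leaning pipe with its dark nozzle at (330,380) in the grey sleeve on its steel foot. The lying ones measure 35 mm × 260 mm and so are the bigger look-alikes, which confirms my choice. I'm moving over it now.

Emit:
apply_moves(steps=[[[0.5,-1,0.3],0.078],[[0.5,-1,0.3],0.078],[[0.5,-1,0.3],0.078],[[0.5,-1,0.3],0.078],[[0.5,-1,0.3],0.078]], claw=85)

```text
clock: 1.2
tcp_pos: [0.3147, 0.2771, 0.2871]
tool_rot: [0.088, 0.996, 0.0, 0.001]
force: [-0.3, -0.4, -0.3]
width: 0.0849
finger_force: 0.0
```

Emit:
apply_moves(steps=[[[0.5,-1,0],0],[[0.5,-1,0],0],[[0.5,-1,0],0],[[0.5,-1,0],0],[[0.5,-1,0],0]])

```text
clock: 1.7
tcp_pos: [0.415, 0.0763, 0.2861]
tool_rot: [0.089, 0.996, -0.0, 0.0]
force: [0.5, 1.4, -0.1]
width: 0.0849
finger_force: 0.0
```

Emit:
apply_moves(steps=[[[0.5,-1,0],0],[[0.5,-1,0],0],[[0.5,-1,0],0],[[0.5,-1,0],0],[[0.5,-1,0],0]])

```text
clock: 2.2
tcp_pos: [0.5152, -0.1242, 0.2855]
tool_rot: [0.089, 0.996, -0.0, 0.0]
force: [1.0, 0.7, -0.4]
width: 0.0853
finger_force: 0.0
```

Emit:
apply_moves(steps=[[[0.035,-0.03,-0.2],0],[[0.035,-0.03,-0.4],0],[[0.035,-0.03,-0.55],0],[[0.035,-0.03,-0.63],0],[[0.035,-0.03,-0.63],0]])

```text
clock: 2.7
tcp_pos: [0.5194, -0.1263, 0.1577]
tool_rot: [0.087, 0.996, 0.0, -0.002]
force: [0.1, -0.6, -0.2]
width: 0.0851
finger_force: 0.0
```

Run:
```python
from h import *
print(ctrl.sense()["tcp_pos"].round(4),ctrl.sense()["force"].round(1))
d=ctrl.get_image("scene");f=d["frame"][100:260,220:420]
w=ctrl.get_image("wrist")["frame"]
cv2.imwrite("pics/g1.png",np.hstack([cv2.resize(f,(400,320),interpolation=2),cv2.resize(w,(400,320))])[...,::-1])
```

```text
[ 0.5194 -0.1263  0.1577] [ 0.1 -0.6 -0.2]
```

View pics/g1.png

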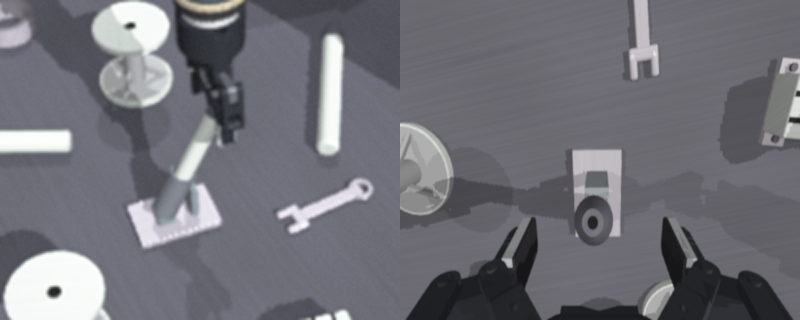

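The left panel shows the fingers astride the pipe's upper end at (215,110). The right (wrist) panel shows the nozzle at (595,220), centred between the fingers with the foot square to the view. I'll close the gripper.

Emit:
apply_moves(steps=[[[0,0,0],0],[[0,0,0],0],[[0,0,0],0],[[0,0,0],0],[[0,0,0],0]], claw=0)

```text
clock: 3.3
tcp_pos: [0.5209, -0.1267, 0.1605]
tool_rot: [0.087, 0.996, -0.0, 0.0]
force: [-1.3, -0.6, 5.2]
width: 0.0218
finger_force: 58.4
```

Emit:
apply_moves(steps=[[[0,0,0],0],[[0,0,0],0],[[0,0,0],0],[[0,0,0],0],[[0,0,0],0]])

```text
clock: 3.8
tcp_pos: [0.5209, -0.1267, 0.1605]
tool_rot: [0.087, 0.996, -0.0, 0.0]
force: [-2.5, 0.6, 6.0]
width: 0.022
finger_force: 58.4
```

Emit:
apply_moves(steps=[[[-0.042,0.007,0.091],0],[[-0.083,0.015,0.181],0],[[-0.125,0.022,0.272],0],[[-0.166,0.029,0.362],0],[[-0.187,0.033,0.408],0]])

```text
clock: 4.3
tcp_pos: [0.4834, -0.12, 0.2429]
tool_rot: [0.087, 0.996, -0.0, 0.001]
force: [0.8, 0.1, -1.7]
width: 0.0219
finger_force: 59.2
```

Emit:
apply_moves(steps=[[[-0.02,0,0.15],0],[[-0.02,0,0.3],0],[[-0.02,0,0.4],0],[[-0.02,0,0.4],0],[[-0.02,0,0.4],0]])

```text
clock: 4.8
tcp_pos: [0.4797, -0.12, 0.3208]
tool_rot: [0.087, 0.996, -0.0, -0.0]
force: [1.3, -0.3, -1.4]
width: 0.0219
finger_force: 59.2
```

Run:
```python
from h import *
s=ctrl.sense();print(s["tcp_pos"].round(4),s["joints"].round(2),s["width"])
d=ctrl.get_image("scene");np.savez("s2.npz",**d)
W=cloud(d);g=ctrl.trace("scene","pipe")
for r in g:
    R=W[r["pixels"]];R=R[~np.isnan(R[:,0])];print(round(r["p"],2),len(R),np.median(R,0).round(3))
cv2.imwrite("pics/l1.png",cv2.resize(d["frame"][60:260,220:420],(600,600),interpolation=2)[...,::-1])
```

```text
[ 0.4797 -0.12    0.3208] [-0.25  0.17  0.14  1.54 -0.   -0.07] 0.021894749905539298
0.78 1047 [ 0.761 -0.386  0.028]
0.67 549 [ 0.513 -0.121  0.262]
0.59 631 [ 0.269 -0.217  0.03 ]
```

View pics/l1.png

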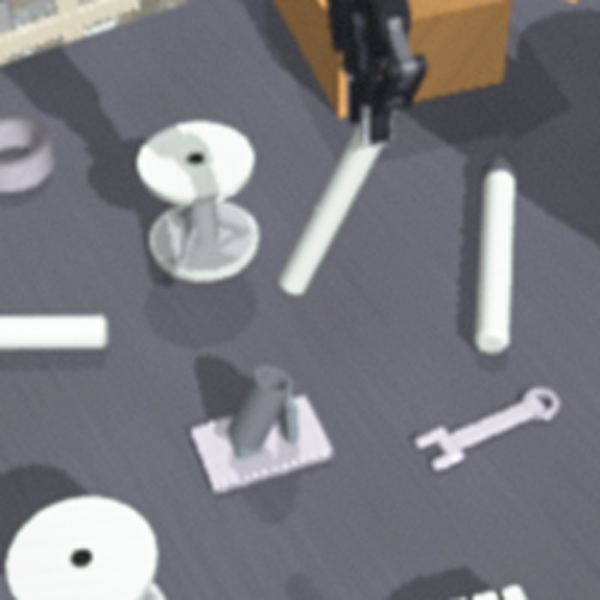

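The pipe is out, still leaning, with its plain end free at crop (295,285). The tool can't tilt, so I'll bring the pipe to the robot side of the fitting and push its lower end gently against the fitting's side, so that it turns upright in the pads.

Emit:
apply_moves(steps=[[[-0.14,0.88,0],0],[[-0.14,0.88,0],0],[[-0.14,0.88,0],0],[[-0.14,0.88,0],0],[[-0.14,0.88,0],0]])

```text
clock: 5.4
tcp_pos: [0.4504, 0.0588, 0.3205]
tool_rot: [0.085, 0.996, 0.0, -0.001]
force: [0.3, -0.4, -0.5]
width: 0.022
finger_force: 59.3
```

Emit:
apply_moves(steps=[[[-0.145,0.88,0],0],[[-0.145,0.88,0],0],[[-0.145,0.88,0],0],[[-0.145,0.88,0],0],[[-0.145,0.88,0],0]])

```text
clock: 5.9
tcp_pos: [0.422, 0.2343, 0.3201]
tool_rot: [0.086, 0.996, -0.0, -0.001]
force: [-0.3, 0.2, -0.8]
width: 0.0219
finger_force: 59.4
```

Emit:
apply_moves(steps=[[[0,0,-0.2],0],[[0,0,-0.4],0],[[0,0,-0.53],0],[[0,0,-0.53],0],[[0,0,-0.53],0]])

```text
clock: 6.4
tcp_pos: [0.4227, 0.2311, 0.2158]
tool_rot: [0.088, 0.996, -0.0, -0.0]
force: [-0.7, -0.2, 1.5]
width: 0.0221
finger_force: 59.4
```

```bash
cat >> h.py <<'E'
from scipy.optimize import least_squares
def tilt(cam="scene"):
    """held pipe's axis: point at tcp height and slope dx/dz, dy/dz"""
    t=ctrl.sense()["tcp_pos"];d=ctrl.get_image(cam);W=cloud(d)
    best=None
    for r in ctrl.trace(cam,"pipe"):
        R=W[cv2.erode(r["pixels"].astype(np.uint8),np.ones((2,2)))>0];R=R[~np.isnan(R[:,0])]
        R=R[(np.hypot(R[:,0]-t[0],R[:,1]-t[1])<.1)&(R[:,2]<t[2]-.02)]
        if best is None or len(R)>len(best): best=R
    R=best;ce=R.mean(0);o=(ce-d["pose"][:3,3]);o*=.009/np.linalg.norm(o)
    def f(p):
        a=np.array([p[2],p[3],1]);a/=np.linalg.norm(a)
        return np.linalg.norm(np.cross(R-np.array([p[0],p[1],ce[2]]),a),axis=1)-.011
    g=axis(R)[1];s=least_squares(f,[ce[0]+o[0],ce[1]+o[1],g[0]/g[2],g[1]/g[2]],loss="soft_l1",f_scale=.001);p=s.x
    k=t[2]-ce[2];print(cam,len(R),"tcp",t.round(4),"axis@tcp",(p[:2]+p[2:]*k).round(4),"slope deg x,y",np.degrees(np.arctan(p[2:])).round(1),"lowest",np.percentile(R[:,2],1).round(3),"rms",np.std(s.fun).round(4))
    return d
E
python3 -c "
from h import *
tilt('scene');tilt('top')"
```

```text
scene 413 tcp [0.4227 0.2311 0.2158] axis@tcp [0.4234 0.2292] slope deg x,y [-25.    5.8] lowest 0.095 rms 0.0011
top 390 tcp [0.4235 0.2319 0.217 ] axis@tcp [0.4209 0.2299] slope deg x,y [-25.3   5.9] lowest 0.09 rms 0.0035
```

Emit:
apply_moves(steps=[[[0.05,-0.008,0],0],[[0.1,-0.016,0],0],[[0.14,-0.023,0],0],[[0.18,-0.03,0],0],[[0.22,-0.036,0],0]])

```text
clock: 7.1
tcp_pos: [0.4671, 0.2245, 0.2154]
tool_rot: [0.087, 0.996, -0.0, -0.0]
force: [-1.9, 0.6, 0.3]
width: 0.0222
finger_force: 61.6
```

```bash
python3 -c "
from h import *
tilt('scene')"
```

```text
scene 343 tcp [0.4671 0.2245 0.2154] axis@tcp [0.4638 0.2237] slope deg x,y [-13.7   3.1] lowest 0.035 rms 0.0088
```

The pipe turns in the pads with only about 2 N, so I'll continue.

Emit:
apply_moves(steps=[[[0.03,-0.005,0],0],[[0.06,-0.01,0],0],[[0.09,-0.015,0],0],[[0.12,-0.02,0],0],[[0.152,-0.026,0],0]])

```text
clock: 7.7
tcp_pos: [0.4975, 0.2195, 0.2156]
tool_rot: [0.087, 0.996, -0.0, 0.0]
force: [-1.1, 0.0, 0.0]
width: 0.0223
finger_force: 58.5
```

Emit:
apply_moves(steps=[[[0,0,0],0],[[-0.1,0.02,0],0],[[-0.1,0.02,0],0]])

```text
clock: 8.0
tcp_pos: [0.4758, 0.2235, 0.2156]
tool_rot: [0.087, 0.996, -0.0, -0.0]
force: [0.0, 0.6, -0.5]
width: 0.0219
finger_force: 58.6
```

```bash
python3 -c "
from h import *
d=tilt('scene')
cv2.imwrite('pics/u1.png',cv2.resize(d['frame'][180:340,320:480],(600,600),interpolation=2)[...,::-1])"
```

```text
scene 394 tcp [0.4758 0.2235 0.2156] axis@tcp [0.4956 0.2368] slope deg x,y [4.4 8.3] lowest -0.001 rms 0.0104
```

View pics/u1.png

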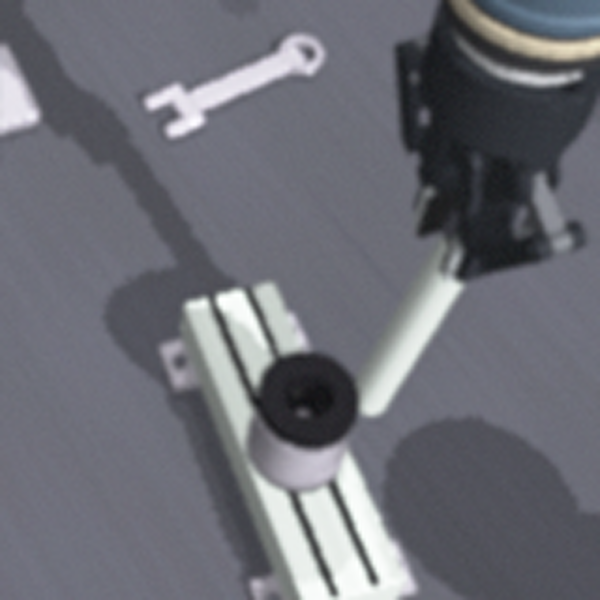

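The pipe hangs beside the fitting, with its lower end at crop (375,410), and looks about upright. The fit picked up bench points, so I'll raise the pipe and measure it clear of the clutter.

Emit:
apply_moves(steps=[[[0,0,0.2],0],[[0,0,0.35],0],[[0,0,0.35],0],[[0,0,0.35],0]])

```text
clock: 8.5
tcp_pos: [0.4778, 0.2237, 0.2858]
tool_rot: [0.087, 0.996, 0.0, 0.001]
force: [0.6, -0.1, -1.0]
width: 0.0219
finger_force: 59.0
```

```bash
sed -i 's/(R\[:,2\]<t\[2\]-.02)\]/(R[:,2]<t[2]-.02)\&(R[:,2]>t[2]-.18)]/; s/<.1)&/<.045)\&/' h.py; python3 -c "
from h import *
tilt('scene');tilt('top')"
```

```text
scene 388 tcp [0.4778 0.2237 0.2858] axis@tcp [0.4713 0.2236] slope deg x,y [-10.1   2.1] lowest 0.149 rms 0.0008
top 352 tcp [0.4769 0.2233 0.2845] axis@tcp [0.468  0.2229] slope deg x,y [-9.9  2.1] lowest 0.144 rms 0.0005
```

Emit:
apply_moves(steps=[[[-0.15,0.02,0],0],[[-0.15,0.02,-0.2],0],[[-0.15,0.02,-0.3],0],[[-0.15,0.02,-0.3],0],[[-0.1,0.015,-0.3],0]])

```text
clock: 9.2
tcp_pos: [0.4564, 0.2265, 0.2258]
tool_rot: [0.087, 0.996, -0.0, -0.001]
force: [0.6, -0.1, -0.4]
width: 0.0218
finger_force: 58.9
```

Emit:
apply_moves(steps=[[[0.06,-0.01,0],0],[[0.1,-0.016,0],0],[[0.14,-0.023,0],0],[[0.18,-0.03,0],0],[[0.2,-0.035,0],0]])

```text
clock: 9.7
tcp_pos: [0.4977, 0.2194, 0.2255]
tool_rot: [0.087, 0.996, 0.0, -0.0]
force: [-1.9, 0.4, 0.3]
width: 0.022
finger_force: 60.0
```

```bash
sed -i 's/t\[2\]-.18)/max(t[2]-.18,.1))/;s/<.045)/<.03)/' h.py; python3 -c "
from h import *
tilt('scene');d=tilt('top')
W=cloud(d);print(W[195:225:3,175:200:4].round(3)[...,2])
"
```

```text
scene 292 tcp [0.4977 0.2194 0.2255] axis@tcp [0.4889 0.2197] slope deg x,y [-3.9  0.7] lowest 0.103 rms 0.0007
top 146 tcp [0.4973 0.2194 0.2254] axis@tcp [0.4859 0.2192] slope deg x,y [-4.4  0.7] lowest 0.101 rms 0.0005
[[ 0.044  0.043 -0.001 -0.001  0.001 -0.    -0.001]
 [ 0.109  0.109  0.055  0.055  0.034 -0.002 -0.001]
 [ 0.109  0.11   0.109  0.07   0.058  0.048  0.044]
 [ 0.108  0.109  0.111  0.105  0.065  0.052  0.043]
 [ 0.079  0.067  0.106  0.108  0.071  0.058  0.045]
 [ 0.076  0.068  0.108  0.109  0.076  0.058  0.043]
 [ 0.081  0.068  0.111  0.108  0.074  0.055  0.042]
 [ 0.108  0.107  0.109  0.099  0.064  0.051  0.044]
 [ 0.109  0.11   0.109  0.069  0.059  0.044  0.045]
 [ 0.111  0.107  0.057  0.056  0.043  0.044  0.047]]
```

Emit:
apply_moves(steps=[[[0.03,-0.005,0],0],[[0.06,-0.01,0],0],[[0.08,-0.013,0],0],[[0.1,-0.017,0],0],[[0.1,-0.017,0],0]])

```text
clock: 10.4
tcp_pos: [0.5176, 0.2161, 0.2255]
tool_rot: [0.087, 0.996, -0.0, 0.0]
force: [-1.2, 1.3, 0.1]
width: 0.0212
finger_force: 58.5
```

```bash
python3 -c "
from h import *
tilt('scene')"
```

```text
scene 234 tcp [0.5176 0.2161 0.2255] axis@tcp [0.5055 0.2169] slope deg x,y [ 3.5 -0.5] lowest 0.103 rms 0.0006
```

Emit:
apply_moves(steps=[[[-0.1,0.02,0],0],[[-0.2,0.035,0],0],[[-0.2,0.035,0.2],0],[[-0.2,0.035,0.3],0],[[-0.2,0.035,0.3],0]])

```text
clock: 11.0
tcp_pos: [0.4781, 0.2237, 0.2886]
tool_rot: [0.087, 0.996, 0.001, 0.003]
force: [0.1, 0.2, -0.5]
width: 0.0214
finger_force: 59.0
```

```bash
python3 -c "
from h import *
tilt('scene');tilt('top')"
```

```text
scene 396 tcp [0.4781 0.2237 0.2886] axis@tcp [0.4682 0.2242] slope deg x,y [-4.5  0.7] lowest 0.149 rms 0.0008
top 275 tcp [0.4773 0.2232 0.2856] axis@tcp [0.4655 0.2233] slope deg x,y [-3.8  0.8] lowest 0.148 rms 0.0005
```

After springing back the pipe is about 4° off vertical, well within what the cone accepts, but it now sits off-centre in the pads. I'll set its end into the cone, re-grip it centred, then push.

Emit:
apply_moves(steps=[[[0.15,-0.025,0],0],[[0.29,-0.048,0],0],[[0.295,-0.05,0],0],[[0.295,-0.05,0],0],[[0.295,-0.05,0],0]])

```text
clock: 11.7
tcp_pos: [0.5352, 0.2131, 0.2849]
tool_rot: [0.087, 0.996, -0.0, -0.001]
force: [0.2, 0.5, -1.9]
width: 0.0216
finger_force: 59.1
```

```bash
sed -i 's/,.1))/,.115))/' h.py
python3 - <<'E'
from h import *
for c in("scene","top"):tilt(c)
E
```

```text
scene 374 tcp [0.5352 0.2131 0.2849] axis@tcp [0.5256 0.2135] slope deg x,y [-4.7  0.9] lowest 0.148 rms 0.0007
top 284 tcp [0.5352 0.2133 0.2855] axis@tcp [0.5238 0.2134] slope deg x,y [-4.5  0.9] lowest 0.143 rms 0.0005
```

Emit:
apply_moves(steps=[[[0.003,0.005,-0.07],0],[[0.003,0.005,-0.13],0],[[0.003,0.005,-0.17],0],[[0.003,0.005,-0.195],0],[[0.003,0.005,-0.21],0]])

```text
clock: 12.4
tcp_pos: [0.5364, 0.2141, 0.2431]
tool_rot: [0.087, 0.996, -0.0, -0.0]
force: [-1.0, -0.0, -0.5]
width: 0.0213
finger_force: 59.2
```

Emit:
apply_moves(steps=[[[0,0,-0.01],0],[[0,0,-0.02],0],[[0,0,-0.03],0],[[0,0,-0.03],0]])

```text
clock: 12.8
tcp_pos: [0.5366, 0.2142, 0.2377]
tool_rot: [0.087, 0.996, 0.0, 0.0]
force: [0.1, 0.0, 0.1]
width: 0.0214
finger_force: 59.2
```

Run:
```python
from h import *
d=tilt("scene");t=tilt("top")["frame"]
cv2.imwrite('pics/i1.png',np.hstack([cv2.resize(d['frame'][180:340,320:480],(400,400),interpolation=2),cv2.resize(t[150:270,120:240],(400,400),interpolation=2)])[...,::-1])
```

```text
scene 280 tcp [0.5366 0.2142 0.2377] axis@tcp [0.5271 0.2146] slope deg x,y [-4.2  0.9] lowest 0.116 rms 0.0006
top 161 tcp [0.5366 0.2142 0.2378] axis@tcp [0.525  0.2144] slope deg x,y [-4.  1.] lowest 0.117 rms 0.0005
```

View pics/i1.png

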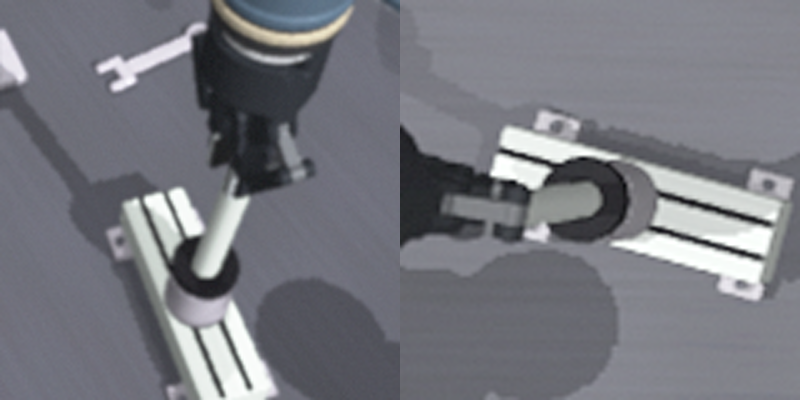

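Left panel: the pipe enters the black top at (205,265). Right panel: its end is in the bore at (595,200), with no contact force. I'll re-grip, centring the pads on the pipe.

Emit:
apply_moves(steps=[[[0,0,0],0],[[0,0,0],0],[[0,0,0],0],[[-0.025,0.004,0],0],[[-0.05,0.008,0],0]], claw=34)

```text
clock: 13.5
tcp_pos: [0.5261, 0.2158, 0.2375]
tool_rot: [0.087, 0.996, -0.0, -0.0]
force: [0.3, -0.4, 0.6]
width: 0.034
finger_force: 0.0
```

Run:
```python
from h import *
for c in("scene","top"):tilt(c)
```

```text
scene 314 tcp [0.5261 0.2158 0.2375] axis@tcp [0.5184 0.2172] slope deg x,y [-7.9  2. ] lowest 0.117 rms 0.0008
top 165 tcp [0.5258 0.2159 0.2377] axis@tcp [0.5164 0.2168] slope deg x,y [-7.6  2. ] lowest 0.117 rms 0.0005
```

Emit:
apply_moves(steps=[[[-0.036,0.006,0],0],[[-0.036,0.006,0],0]])

```text
clock: 13.9
tcp_pos: [0.5186, 0.217, 0.2377]
tool_rot: [0.087, 0.996, -0.0, -0.0]
force: [-0.1, -0.9, -0.1]
width: 0.0339
finger_force: 0.0
```

Emit:
apply_moves(steps=[[[0,0,0],0],[[0,0,0],0],[[0,0,0],0],[[0,0,0],0],[[0,0,0],0]], claw=0)

```text
clock: 14.4
tcp_pos: [0.5195, 0.217, 0.2377]
tool_rot: [0.087, 0.996, 0.0, 0.0]
force: [-0.3, 1.0, 2.3]
width: 0.0225
finger_force: 58.7
```

Run:
```python
from h import *
for c in("scene","top"):tilt(c)
```

```text
scene 309 tcp [0.5195 0.217  0.2377] axis@tcp [0.5185 0.216 ] slope deg x,y [-7.9  1.5] lowest 0.116 rms 0.0007
top 215 tcp [0.5195 0.217  0.2377] axis@tcp [0.5164 0.2154] slope deg x,y [-7.6  1.4] lowest 0.117 rms 0.0005
```

Emit:
apply_moves(steps=[[[0.02,-0.004,0],0],[[0.045,-0.008,0],0],[[0.07,-0.013,0],0],[[0.095,-0.017,0],0],[[0.095,-0.017,0],0]])

```text
clock: 15.1
tcp_pos: [0.5388, 0.2135, 0.2378]
tool_rot: [0.087, 0.996, 0.0, 0.0]
force: [-1.7, 0.3, 5.9]
width: 0.0223
finger_force: 59.2
```

Run:
```python
from h import *
for c in("scene","top"):tilt(c)
print(ctrl.sense()["force"].round(1),ctrl.sense()["torque"].round(2))
```

```text
scene 256 tcp [0.5388 0.2135 0.2378] axis@tcp [0.5358 0.2128] slope deg x,y [-0.8  0.1] lowest 0.117 rms 0.0006
top 163 tcp [0.5384 0.2135 0.2377] axis@tcp [0.5334 0.2126] slope deg x,y [-0.8  0.3] lowest 0.116 rms 0.0005
[-1.1 -0.3  4.5] [ 0.02  0.65 -0.  ]
```

Upright to 0.8°. I'll push down in small steps.

Emit:
apply_moves(steps=[[[0.005,0,-0.01],0],[[0.005,0,-0.02],0],[[0.005,0,-0.03],0],[[0.005,0,-0.04],0],[[0.005,0,-0.05],0]])

```text
clock: 15.8
tcp_pos: [0.5393, 0.2135, 0.2274]
tool_rot: [0.087, 0.996, -0.0, -0.0]
force: [-1.5, 0.3, 4.2]
width: 0.0225
finger_force: 59.1
```

Emit:
apply_moves(steps=[[[0,0,-0.01],0],[[0,0,-0.02],0],[[0,0,-0.03],0],[[0,0,-0.04],0]])

```text
clock: 16.2
tcp_pos: [0.5393, 0.2135, 0.2194]
tool_rot: [0.087, 0.996, -0.0, -0.0]
force: [-1.8, -0.8, 3.9]
width: 0.0227
finger_force: 59.0
```

Emit:
apply_moves(steps=[[[0,0,-0.01],0],[[0,0,-0.02],0],[[0,0,-0.03],0]])

```text
clock: 16.5
tcp_pos: [0.5408, 0.2141, 0.2156]
tool_rot: [0.087, 0.996, 0.001, 0.002]
force: [-2.8, -0.2, 30.6]
width: 0.0222
finger_force: 61.7
```

Emit:
apply_moves(steps=[[[0,0,-0.01],0],[[0,0,-0.015],0]])

```text
clock: 16.7
tcp_pos: [0.5419, 0.2143, 0.2155]
tool_rot: [0.087, 0.996, 0.002, 0.004]
force: [-5.6, -2.7, 42.7]
width: 0.0227
finger_force: 63.1
```

Emit:
apply_moves(steps=[[[0,0,-0.01],0],[[0,0,-0.015],0]])

```text
clock: 16.9
tcp_pos: [0.5431, 0.215, 0.2151]
tool_rot: [0.087, 0.996, 0.003, 0.007]
force: [-6.7, -2.1, 58.8]
width: 0.0225
finger_force: 64.9
```

It has reached a hard stop at about the expected height. I'll ease off the force, let go gently, and verify.

Emit:
apply_moves(steps=[[[-0.005,0,0.02],0],[[-0.005,0,0.035],0],[[-0.005,0,0.035],0]])

```text
clock: 17.2
tcp_pos: [0.5392, 0.2141, 0.2155]
tool_rot: [0.087, 0.996, 0.001, 0.001]
force: [0.2, 1.3, 12.0]
width: 0.0227
finger_force: 60.5
```

Emit:
apply_moves(steps=[[[0,0,0],0],[[0,0,0],0],[[0,0,0],0],[[0,0,0],0],[[0,0,0],0]], claw=60)

```text
clock: 17.7
tcp_pos: [0.5383, 0.2135, 0.2142]
tool_rot: [0.087, 0.996, -0.0, -0.0]
force: [0.7, -0.1, 0.0]
width: 0.0597
finger_force: 0.0
```

Emit:
apply_moves(steps=[[[0,0,0.1],0],[[0,0,0.25],0],[[0,0,0.5],0],[[0,0,0.65],0],[[0,0,0.65],0]])

```text
clock: 18.2
tcp_pos: [0.5396, 0.214, 0.3491]
tool_rot: [0.087, 0.996, 0.001, 0.003]
force: [-0.2, -0.1, 0.2]
width: 0.0604
finger_force: 0.0
```

Emit:
apply_moves(steps=[[[-0.25,0,0],0],[[-0.5,0,0],0],[[-0.75,0,0],0],[[-0.75,0,0],0],[[-0.75,0,0],0]])

```text
clock: 18.7
tcp_pos: [0.3876, 0.2136, 0.3448]
tool_rot: [0.087, 0.996, 0.0, 0.001]
force: [0.8, 0.2, -1.2]
width: 0.0595
finger_force: 0.0
```

Run:
```python
from h import *
t=np.array([.536,.212])
for c in("scene","top"):
    d=ctrl.get_image(c);Q=cloud(d).reshape(-1,3)
    R=Q[(np.hypot(*(Q[:,:2]-t).T)<.035)&(Q[:,2]>.12)&(Q[:,2]<.35)]
    print(c,"top z",np.sort(R[:,2])[-6:].round(4),R[R[:,2]>R[:,2].max()-.01].mean(0).round(4))
    R=R[R[:,2]<.225];ce=R.mean(0);g=np.linalg.svd(R-ce)[2][0];print(len(R),np.degrees(np.arctan(g[:2]/g[2])).round(1))
    if c=="scene":cv2.imwrite('pics/f.png',cv2.resize(d['frame'][180:340,300:500],(750,600),interpolation=2)[...,::-1])
    for k in("casting_a","wrench"):print(k,[np.round(r["point"],3) for r in ctrl.pinpoint(c,k)][:2])
```

```text
scene top z [0.2603 0.2604 0.2606 0.2607 0.2617 0.2618] [0.5375 0.2156 0.2571]
316 [-0.9  0.7]
casting_a [array([ 0.497, -0.401,  0.001]), array([ 0.777, -0.043, -0.001])]
wrench [array([ 0.386, -0.048, -0.004])]
top top z [0.2583 0.2583 0.2584 0.2588 0.259  0.2596] [0.5333 0.211  0.2552]
237 [-1.2  0.9]
casting_a [array([ 0.775, -0.041, -0.001]), array([ 0.498, -0.401, -0.003])]
wrench [array([ 0.388, -0.049, -0.003])]
```

View pics/f.png

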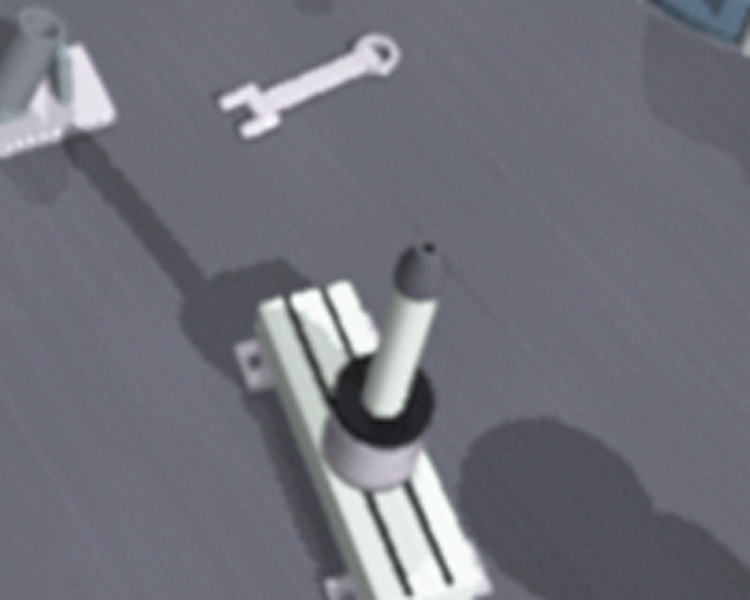

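The pipe stands upright in the fitting at (395,350), with its nozzle at (425,260). Its top is at about 258–260 mm, against 258 mm expected when fully home. The castings and wrench have not moved, so I'm handing the job in.

```bash
python3 -c "
from plant import ctrl
print(ctrl.job_done())"
```

```text
the job is handed in; nothing more can be done
None
```

The air lance stands upright in the push-fit fitting, pushed to a hard stop with its top within about 2 mm of the fully-home height and let go; the castings and wrench are where they were, and the job was handed in at about 19 s (no verdict came back).

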